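# Find the rocking corner of the mixing plate and press its shim flat

### The arm

A 6-joint arm with a two-finger parallel gripper is mounted at the origin on a cart in front of the work surface, level with it; the furniture and walls round the work are solid. World frame = base frame: x ahead of the robot, y to its left, z up, the work surface at z = 0. Lengths are in m, angles in degrees, forces in N, time in s.
With the tool pointing down it reaches from about 0.3 to 0.75 m from the base axis. Payload 8.5 kg.
Tool frame: the origin (TCP) lies at the very end of the fingers, on their centre line; the grasp point (between the pads) lies 19 mm behind it; z points along the fingers, y is the line along which they close (so a half turn about z gives the same grasp; the last joint's range is limited). The gripper opens to 85 mm and grips with 20 to 120 N. Pads are 22 mm wide; open, the fingers measure 114 mm over their backs; the gripper's body (76 mm by 85 mm) begins 54 mm behind the grasp point. The pads swing forward as they close: fully open they stand 13 mm farther back than shut.
Start: joints at [53.955, 21.807, 74.336, -0, 83.858, -12.336], TCP at [0.221, 0.504, 0.231] pointing down, gripper open.
Joint ranges: [-178.18, 178.18], [-50.72, 133.34], [12.68, 142.11], [-81.47, 261.47], [9.98, 163.14], [-165.26, 165.26]. Speed limits (degrees/s): [136.94, 136.94, 180, 180, 180, 180].

### API

Orientations are given as a 3x3 rotation matrix whose columns are the frame's x, y, z axes.
In Python, from rig import env, imaging gives the robot as it stands. The module is installed in compiled form; this text tells all that it offers.
- The arm moves only by the tool arm_command, never from a script. Its arguments are lists of equal length, an entry for each row: "turn": the turn, a rotation vector about the tool's x, y, z in units of 5 degrees (1.0 is 5 degrees), a list of three; "xyz": the shift along the tool's x, y, z in units of 50 mm (1.0 is 50 mm), a list of three; "claw": the finger opening in mm, from 0 to 85.4. A call has 1 to 12 rows; each row shifts and turns the commanded pose from where the row before left it, along the tool's axes as they then stand; what a row does not reach is not made up. A row lasts 1/10 s, in which the tool goes at most 50 mm and 8.59 degrees, less where a joint would pass 70% of its speed; a pose out of reach is approached as far as the arm can. A call is refused whole if a number of a shift passes 1 or a number of a turn 1, either way. A call with a gripper value outside its range is refused whole. The fingers move at their own pace and stop on an object; "squeeze" is the grip in N (left out, the last holds). Time passes only in rows, so rows that do not move let the fingers close. It gives the time, the measured TCP pose, the force, the opening and the grip force at its end, in the units of the state.
- env.observe(): the state, without advancing time (a new reading comes with each control period).
- imaging.get_image(name): name is "scene" or "top" or "wrist"; returns (picture, depth): 420x560x3 uint8, blue, green, red; 420x560 float32, m along the optical axis (not along the pixel's ray), 0 where there is no reading.
- imaging.camera_info(name): a dict with "camera_matrix" (3x3 intrinsics, pixels), "rvec" (rotation vector, rad) and "tvec" (3), from world to camera coordinates, as OpenCV has them. Camera axes: x right, y down, z forward; pixel columns grow to the right and rows downward; lengths in m; the calibration is good to about 2 mm. A picture is of the moment at which its call begins: read the wrist's pose just before it. camera_info takes no time and is no camera call; for the wrist camera it gives the pose at the moment of the call.
- env.close_job(): hands the job in; it is judged then, once.
The state is a dict: "time_s": time; "q": joint angles; "qvel": joint speeds; "joint_efforts": joint torques, N m; "position": TCP position; "tool_rot": TCP orientation; "ft_force": force on the tool from outside, world axes, zero at the start; "wrist_torque": the same for the moment, N m; "grip_width": finger opening in m; "gripper_force": force on a finger pad.
Only numpy, scipy, OpenCV 4.12 (cv2) and the standard library are available. Lean on these libraries where they do the work, as an engineer would, in place of code of your own. Each camera call takes 0.05 s, during which the arm holds its last target. There are 200 camera calls.

### The job

The H-shaped aluminium mixing plate rocks on one of its four corners. Press down on its corners with the fingertips, one after another, until you feel one that gives; then press that corner's steel shim tab, the tab that slants up beside the corner towards the robot, down flat and leave it so. Leave the other three shims standing and do not push, lift or carry anything out of its place.

Things in the scene. Friction and masses are not known exactly. Their poses are not given: they have to be found in the camera images.
- stand: fixed low stand: a dark sheet-steel base 260 (x) x 230 (y) x 4 mm. Origin on the trolley top under the plate's centre (the base reaches 166 mm to -x and 94 mm to +x from it), z up. It carries four feet that look alike, one under each plate corner, and six upright lugs (tops 40 mm above the trolley) that keep the plate from sliding (2 mm play). It is turned up to 0.25 rad from square. Near = its -x side (towards the robot), left = its +y side
- plate: loose H-shaped aluminium mixing plate, 160 (x) x 200 (y) x 8 mm, about 0.65 kg, resting level on the rubber pads of the four feet: two cross bars 40 mm wide, 200 mm long along y, joined by a web 80 mm wide (y). Origin at the centre of its underside, 34 mm above the trolley, so its top lies at 42 mm. A tin lid lies on the web
- corner_1 (a point): point on the plate's top face at its near left corner, 20 mm in from both edges, straight above the foot's pad (a small dark screw head marks it): press here. At three corners the plate stays put; at the one that rocks it sinks from about 3 N on, up to 8 mm at about 7 N, and springs back when released. Which corner rocks changes from run to run and does not show
- corner_2 (a point): point on the plate's top face at its near right corner, 20 mm in from both edges, straight above the foot's pad (a small dark screw head marks it): press here. At three corners the plate stays put; at the one that rocks it sinks from about 3 N on, up to 8 mm at about 7 N, and springs back when released. Which corner rocks changes from run to run and does not show
- corner_3 (a point): point on the plate's top face at its far left corner, 20 mm in from both edges, straight above the foot's pad (a small dark screw head marks it): press here. At three corners the plate stays put; at the one that rocks it sinks from about 3 N on, up to 8 mm at about 7 N, and springs back when released. Which corner rocks changes from run to run and does not show
- corner_4 (a point): point on the plate's top face at its far right corner, 20 mm in from both edges, straight above the foot's pad (a small dark screw head marks it): press here. At three corners the plate stays put; at the one that rocks it sinks from about 3 N on, up to 8 mm at about 7 N, and springs back when released. Which corner rocks changes from run to run and does not show
- tab_1 (a point): fixed point where to press the near left corner's shim tab: the centre of the tab's pressing area as it lies when flat, 22 mm above the trolley, 65 mm to the stand's -x side of corner_1. The tab is plain steel, 38 mm wide (y), 55 mm long, hinged 28 mm from the pad and slanting up away from its corner towards the stand's -x side (in front of the plate); while standing its surface here is about 13 mm higher (35 mm)
- tab_2 (a point): fixed point where to press the near right corner's shim tab: the centre of the tab's pressing area as it lies when flat, 22 mm above the trolley, 65 mm to the stand's -x side of corner_2. The tab is plain steel, 38 mm wide (y), 55 mm long, hinged 28 mm from the pad and slanting up away from its corner towards the stand's -x side (in front of the plate); while standing its surface here is about 13 mm higher (35 mm)
- tab_3 (a point): fixed point where to press the far left corner's shim tab: the centre of the tab's pressing area as it lies when flat, 22 mm above the trolley, 65 mm to the stand's -x side of corner_3. The tab is plain steel, 38 mm wide (y), 55 mm long, hinged 28 mm from the pad and slanting up away from its corner towards the stand's -x side (in the notch between the plate's two bars, 35 mm clear to the near bar); while standing its surface here is about 13 mm higher (35 mm)
- tab_4 (a point): fixed point where to press the far right corner's shim tab: the centre of the tab's pressing area as it lies when flat, 22 mm above the trolley, 65 mm to the stand's -x side of corner_4. The tab is plain steel, 38 mm wide (y), 55 mm long, hinged 28 mm from the pad and slanting up away from its corner towards the stand's -x side (in the notch between the plate's two bars, 35 mm clear to the near bar); while standing its surface here is about 13 mm higher (35 mm)
- shim_a (a joint): hinge of one of the four slotted steel shims; which corner it belongs to changes from run to run. 0 = tab standing up, 0.35 rad = tab pressed flat, down on its rest, its two prongs then raised under the plate corner. Hinge axis along the stand's y, 20 mm above the trolley. Stiff (about 8 N at the pressing point); stays where it is left
- shim_b (a joint): hinge of one of the four slotted steel shims; which corner it belongs to changes from run to run. 0 = tab standing up, 0.35 rad = tab pressed flat, down on its rest, its two prongs then raised under the plate corner. Hinge axis along the stand's y, 20 mm above the trolley. Stiff (about 8 N at the pressing point); stays where it is left
- shim_c (a joint): hinge of one of the four slotted steel shims; which corner it belongs to changes from run to run. 0 = tab standing up, 0.35 rad = tab pressed flat, down on its rest, its two prongs then raised under the plate corner. Hinge axis along the stand's y, 20 mm above the trolley. Stiff (about 8 N at the pressing point); stays where it is left
- shim_d (a joint): hinge of one of the four slotted steel shims; which corner it belongs to changes from run to run. 0 = tab standing up, 0.35 rad = tab pressed flat, down on its rest, its two prongs then raised under the plate corner. Hinge axis along the stand's y, 20 mm above the trolley. Stiff (about 8 N at the pressing point); stays where it is left
- tin_lid: loose round tin lid, 70 mm across, 8 mm high, lying on the plate's web; origin at its underside. Bystander
- bottle: small dark bottle with a black cap, 45 mm across, 96 mm tall, standing loose behind the stand; origin at its foot. Bystander
- block: black sanding block 64x118x31 mm lying loose to the right of the stand; origin at its underside. Bystander
- pen: marker pen 130 mm long, 14 mm thick, lying loose to the left of the stand, origin at its underside. Bystander
Not all that is in view belongs to the job. Leave any orange look-alike of the part that bears shim_a alone.

How it is judged:
By the outcome, as a careful person would: the job done as asked, in the order asked, and still so for the second after the job is handed in, with the robot touching nothing.
It also fails if it takes over 51 s, if anything falls off the work surface, if the arm or the gripper's body presses on something with over 40 N, if the wrist force passes 120 N, or if a joint passes its speed limit or range.

## Working session

There is one attempt and no reset: what is moved stays moved. The work goes in short steps, Python scripts to look and compute and a tool call to move; the robot and the scene stay as the last step left them, time stands still between calls to the robot, and variables do not carry over. Pictures are saved under pics/ and viewed, at most 10 in all, crops included, and the job is handed in when it is done.

Besides the shell and the picture viewer there is one more tool, called after "Emit:" as name(argument=value, ...) on one line, values as JSON. arm_command: Moves the arm, as the interface text tells. Its arguments: {"type":"object","properties":{"turn":{"type":"array"},"xyz":{"type":"array"},"claw":{"type":"array"},"squeeze":{"type":"number"}},"required":["turn","xyz","claw"]}

```bash
mkdir -p pics
python3 - <<'E'
from rig import env, imaging
import cv2, numpy as np
for n in ("top","scene"):
    p,d=imaging.get_image(n); cv2.imwrite(f"pics/{n}0.png",p); np.save(f"{n}_d.npy",d)
    i=imaging.camera_info(n); np.savez(n+"_c.npz",**i); print(n,i)
s=env.observe(); print(s)
E
```

```text
top {'camera_matrix': array([[444.98075492,   0.        , 275.11212302],
       [  0.        , 444.98075492, 203.4822005 ],
       [  0.        ,   0.        ,   1.        ]]), 'rvec': array([ 2.15607948, -2.19793546,  0.03356338]), 'tvec': array([0.04025636, 0.54366826, 0.97120839])}
scene {'camera_matrix': array([[429.72634414,   0.        , 278.16014006],
       [  0.        , 429.72634414, 209.81223443],
       [  0.        ,   0.        ,   1.        ]]), 'rvec': array([ 2.10128608, -1.28341911,  0.48913723]), 'tvec': array([-0.23566309,  0.40703164,  0.72320659])}
{'time_s': 0.1, 'q': array([ 5.39552740e+01,  2.18364307e+01,  7.43783294e+01,  5.51372510e-04,
        8.38587215e+01, -1.23357391e+01]), 'qvel': array([-0.05019953, -0.009622  , -0.16644335, -0.02476108, -0.04656396,
        0.09096829]), 'joint_efforts': array([ 3.20883068e-03, -4.49221766e+01, -2.31661087e+01, -2.01052976e-04,
        3.60966922e-03, -2.67652507e-05]), 'position': array([0.22099367, 0.50336555, 0.23079233]), 'tool_rot': array([[-9.15599012e-01,  4.02091865e-01, -7.62378022e-04],
       [ 4.02092488e-01,  9.15598475e-01, -1.03134198e-03],
       [ 2.83337935e-04, -1.25084217e-03, -9.99999178e-01]]), 'ft_force': array([-0.0717334 , -0.50563181,  0.12953299]), 'wrist_torque': array([0.02237857, 0.0065759 , 0.00518567]), 'gripper_force': 0.0, 'grip_width': 0.08525548970542865}
```

View pics/top0.png

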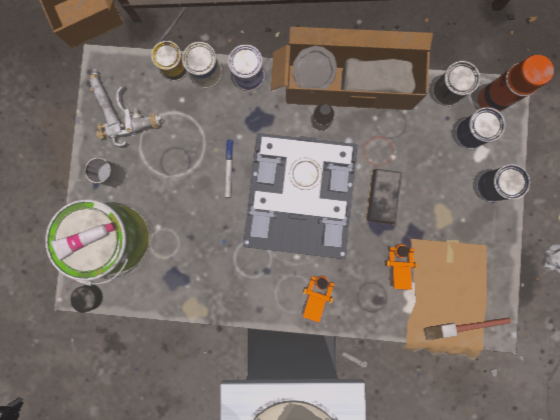

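View pics/scene0.png

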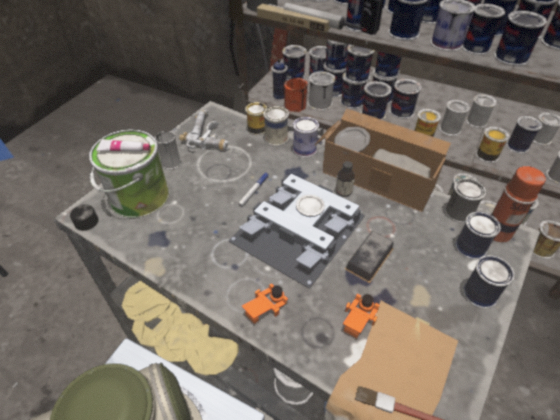

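The top view shows the stand around pixels (245–355, 135–257), with the plate at (254–355, 137–216), the lid at (305,173), the bottle at (323,117), the block at (385,196) and the pen at (229,168). The two orange pieces are look-alikes and I'll leave them alone. I'll enlarge the plate next.

Run:
```python
import cv2
p=cv2.imread("pics/top0.png")[130:262,235:365]
cv2.imwrite("pics/top_crop.png",cv2.resize(p,None,fx=4.5,fy=4.5,interpolation=cv2.INTER_CUBIC))
```

```text
(no output)
```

View pics/top_crop.png

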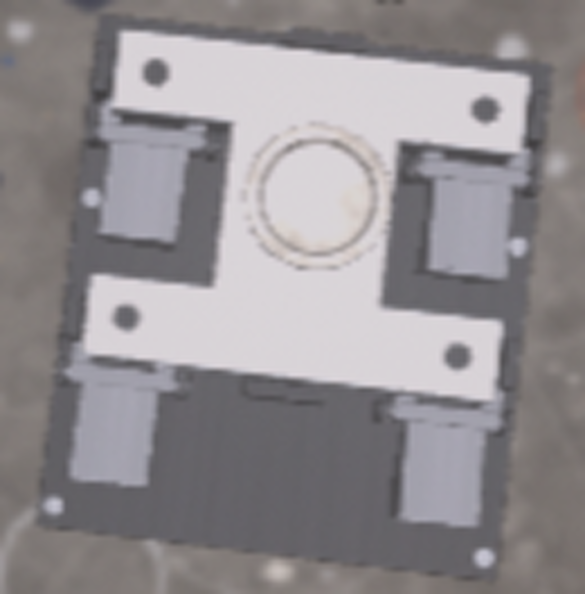

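```bash
cat > h.py <<'E'
from rig import env, imaging
import numpy as np, cv2
from scipy.spatial.transform import Rotation as R
def backproj(c,px,z):
    Rm,_=cv2.Rodrigues(c["rvec"]); t=np.ravel(c["tvec"]); C=-Rm.T@t
    r=np.linalg.solve(c["camera_matrix"],np.c_[px,np.ones(len(px))].T); w=(Rm.T@r).T
    return C+w*((z-C[2])/w[:,2])[:,None]
def need(goal,yaw):
    "turn and shift, in move units, in the present tool frame"
    s=env.observe(); T=s["tool_rot"]
    G=R.from_euler("z",yaw).as_matrix()@np.diag([-1,1,-1.])
    rv=R.from_matrix(T.T@G).as_rotvec(degrees=True)/5
    return rv.round(2),(T.T@(np.array(goal)-s["position"])/.05).round(3)
E
python3 - <<'E'
from h import *
c=np.load("top_c.npz")
crop=np.array([[126,317],[458,356],[156,72],[485,109]])
px=(crop+.5)/4.5-.5+[235,130]
P=backproj(c,px,.042)
d=np.load("top_d.npy"); print("depth at screws",[d[int(v)-3:int(v)+4,int(u)-3:int(u)+4].mean() for u,v in px])
L=np.array([[-.06,.08],[-.06,-.08],[.06,.08],[.06,-.08]])
m=P[:,:2].mean(0); Q=P[:,:2]-m
yaw=np.arctan2((L[:,0]*Q[:,1]-L[:,1]*Q[:,0]).sum(),(L*Q).sum())
A=np.array([[np.cos(yaw),-np.sin(yaw)],[np.sin(yaw),np.cos(yaw)]])
print("meas",P.round(4)); C=m+L@A.T; print("fit",C.round(4),"yaw",yaw,m); print("tabs",(m+(L-[.065,0])@A.T).round(4))
np.savez("fit.npz",C=C,T=m+(L-[.065,0])@A.T,yaw=yaw)
for k in range(4): print(k+1,*need([*C[k],.06],yaw))
E
```

```text
depth at screws [np.float32(0.9634952), np.float32(0.95821744), np.float32(0.97023153), np.float32(0.9446863)]
meas [[ 0.5508  0.056   0.042 ]
 [ 0.5289 -0.1027  0.042 ]
 [ 0.6695  0.0395  0.042 ]
 [ 0.6477 -0.1188  0.042 ]]
fit [[ 0.5507  0.056 ]
 [ 0.5289 -0.1025]
 [ 0.6696  0.0396]
 [ 0.6477 -0.1189]] yaw -0.1369151171899378 [ 0.59921951 -0.03148395]
tabs [[ 0.4863  0.0648]
 [ 0.4645 -0.0937]
 [ 0.6052  0.0484]
 [ 0.5833 -0.1101]]
1 [-0.01 -0.01 -3.17] [-9.637 -5.537  3.42 ]
2 [-0.01 -0.01 -3.17] [-10.511  -8.615   3.424]
3 [-0.01 -0.01 -3.17] [-11.945  -4.881   3.419]
4 [-0.01 -0.01 -3.17] [-12.82   -7.959   3.422]
```

Emit:
arm_command(turn=[[0,0,0],[0,0,0],[0,0,0],[0,0,0],[0,0,0],[0,0,0],[0,0,0],[0,0,0],[0,0,0],[0,0,0],[0,0,0],[0,0,0]], xyz=[[-0.44,-0.54,0],[-0.44,-0.54,0],[-0.44,-0.54,0],[-0.44,-0.54,0],[-0.44,-0.54,0],[-0.44,-0.54,0],[-0.44,-0.54,0],[-0.44,-0.54,0],[-0.44,-0.54,0],[-0.44,-0.54,0],[-0.44,-0.54,0],[-0.44,-0.54,0]], claw=[0,0,0,0,0,0,0,0,0,0,0,0])

```text
time_s: 1.3
position: [0.3325, 0.0994, 0.2313]
tool_rot: [[-0.916, 0.402, -0.0], [0.402, 0.916, 0.0], [0.0, -0.0, -1.0]]
ft_force: [0.4, 0.2, 0.5]
grip_width: 0.0002
gripper_force: 0.0
```

Emit:
arm_command(turn=[[0,0,-0.8],[0,0,-0.8],[0,0,-0.8],[0,0,-0.77],[0,0,0],[0,0,0]], xyz=[[0,0,0],[0,0,0],[0,0,0],[0,0,0],[0,0,0],[0,0,0]], claw=[0,0,0,0,0,0])

```text
time_s: 1.9
position: [0.3325, 0.1008, 0.2312]
tool_rot: [[-0.99, 0.138, -0.0], [0.138, 0.99, 0.0], [0.0, -0.0, -1.0]]
ft_force: [0.2, 0.7, -1.2]
grip_width: -0.0003
gripper_force: 0.0
```

Run:
```python
from h import *
f=np.load("fit.npz")
for k in range(4): print(k+1,*need([*f["C"][k],.06],f["yaw"]))
s=env.observe(); print(s["ft_force"],s["grip_width"],s["position"])
```

```text
1 [-0.   -0.   -0.02] [-4.448 -0.283  3.423]
2 [-0.   -0.   -0.02] [-4.454 -3.483  3.423]
3 [-0.   -0.   -0.02] [-6.848 -0.278  3.422]
4 [-0.   -0.   -0.02] [-6.854 -3.478  3.422]
[ 0.22236801  0.70085416 -1.23420878] -0.00026367315422949297 [0.33248007 0.10076932 0.2312189 ]
```

Emit:
arm_command(turn=[[0,0,0],[0,0,0],[0,0,0],[0,0,0],[0,0,0],[0,0,0],[0,0,0],[0,0,0],[0,0,0],[0,0,0],[0,0,0],[0,0,0]], xyz=[[-0.63,-0.04,0.1],[-0.63,-0.04,0.1],[-0.63,-0.04,0.1],[-0.63,-0.04,0.1],[-0.63,-0.04,0.2],[-0.63,-0.04,0.2],[-0.67,-0.04,0.3],[0,0,0.7],[0,0,0.7],[0,0,0.7],[0,0,0.2],[0,0,0]], claw=[0,0,0,0,0,0,0,0,0,0,0,0])

```text
time_s: 3.1
position: [0.5507, 0.0565, 0.0605]
tool_rot: [[-0.99, 0.138, -0.003], [0.138, 0.99, 0.0], [0.003, -0.0, -1.0]]
ft_force: [0.1, 0.2, -0.0]
grip_width: 0.0002
gripper_force: 0.0
```

Emit:
arm_command(turn=[[0,0,0],[0,0,0],[0,0,0],[0,0,0]], xyz=[[0,0,0.1],[0,0,0.1],[0,0,0.1],[0,0,0]], claw=[0,0,0,0])

```text
time_s: 3.5
position: [0.551, 0.0565, 0.0462]
tool_rot: [[-0.991, 0.137, -0.0], [0.137, 0.991, 0.0], [0.0, -0.0, -1.0]]
ft_force: [-0.5, 0.3, 0.7]
grip_width: 0.0001
gripper_force: 0.0
```

Run:
```python
from h import *
f=np.load("fit.npz")
print(*need([*f["C"][0],.042],f["yaw"]))
s=env.observe(); print(s["ft_force"],s["position"])
w=env.observe; p,d=imaging.get_image("wrist"); cv2.imwrite("pics/w1.png",p); print(env.observe()["ft_force"])
```

```text
[-0. -0. -0.] [ 0.004 -0.011  0.084]
[-0.47187038  0.26137988  0.67758827] [0.55095368 0.05648211 0.04619956]
[-0.26383768  0.20475194 -0.46880626]
```

View pics/w1.png

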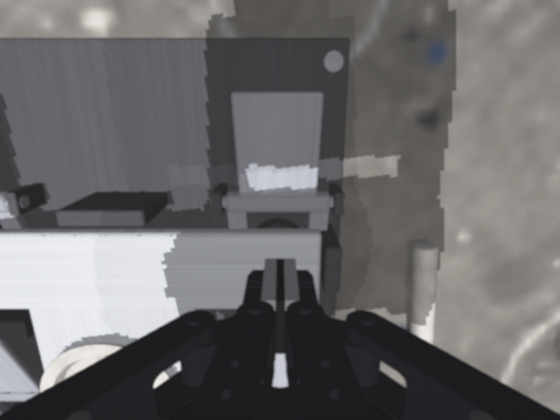

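The wrist view shows the closed fingertips at about (280,265), over corner 1. Its tab stands beyond, at (277,140). Next I'll press in small steps.

Emit:
arm_command(turn=[[0,0,0],[0,0,0],[0,0,0],[0,0,0]], xyz=[[0,0,0.04],[0,0,0.04],[0,0,0.02],[0,0,0]], claw=[0,0,0,0])

```text
time_s: 3.95
position: [0.5512, 0.0565, 0.0421]
tool_rot: [[-0.991, 0.137, 0.001], [0.137, 0.991, -0.0], [-0.001, -0.0, -1.0]]
ft_force: [-1.8, -0.6, 7.9]
grip_width: 0.0
gripper_force: 3.7
```

Emit:
arm_command(turn=[[0,0,0],[0,0,0]], xyz=[[0,0,0.02],[0,0,0]], claw=[0,0])

```text
time_s: 4.15
position: [0.5512, 0.0565, 0.042]
tool_rot: [[-0.991, 0.137, 0.001], [0.137, 0.991, -0.0], [-0.001, -0.0, -1.0]]
ft_force: [-5.6, 0.3, 16.7]
grip_width: -0.0001
gripper_force: 8.4
```

Corner 1 is firm: 17 N with no sink. On to corner 2.

Emit:
arm_command(turn=[[0,0,0],[0,0,0],[0,0,0],[0,0,0],[0,0,0],[0,0,0],[0,0,0],[0,0,0],[0,0,0],[0,0,0],[0,0,0]], xyz=[[0,0,-0.3],[0,0,-0.3],[0,-0.6,0],[0,-0.65,0],[0,-0.65,0],[0,-0.65,0],[0,-0.65,0],[0,0,0.2],[0,0,0.2],[0,0,0.1],[0,0,0]], claw=[0,0,0,0,0,0,0,0,0,0,0])

```text
time_s: 5.25
position: [0.5288, -0.1008, 0.0443]
tool_rot: [[-0.991, 0.135, -0.002], [0.135, 0.991, 0.001], [0.002, 0.001, -1.0]]
ft_force: [-0.2, 0.3, -0.1]
grip_width: 0.0003
gripper_force: 0.0
```

Emit:
arm_command(turn=[[0,0,0],[0,0,0],[0,0,0],[0,0,0]], xyz=[[0,0,0.04],[0,0,0.04],[0,0,0.02],[0,0,0]], claw=[0,0,0,0])

```text
time_s: 5.65
position: [0.5295, -0.1015, 0.042]
tool_rot: [[-0.991, 0.136, 0.002], [0.136, 0.991, -0.0], [-0.002, -0.0, -1.0]]
ft_force: [-4.6, 2.7, 15.2]
grip_width: -0.0001
gripper_force: 7.8
```

Emit:
arm_command(turn=[[0,0,0],[0,0,0]], xyz=[[0,0,0.02],[0,0,0]], claw=[0,0])

```text
time_s: 5.85
position: [0.5295, -0.1016, 0.0419]
tool_rot: [[-0.991, 0.136, 0.002], [0.136, 0.991, -0.001], [-0.002, -0.0, -1.0]]
ft_force: [-7.9, 3.8, 25.1]
grip_width: -0.0004
gripper_force: 12.7
```

Run:
```python
from h import *
f=np.load("fit.npz")
for k in range(4): print(k+1,*need([*f["C"][k],.042],f["yaw"]))
```

```text
1 [-0.01  0.03  0.01] [ 9.000e-03  3.179e+00 -3.000e-03]
2 [-0.01  0.03  0.01] [ 0.011 -0.021 -0.001]
3 [-0.01  0.03  0.01] [-2.391e+00  3.178e+00  3.000e-03]
4 [-0.01  0.03  0.01] [-2.389 -0.022  0.004]
```

Corner 2 is firm too. Corner 4 next.

Emit:
arm_command(turn=[[0,0,0],[0,0,0],[0,0,0],[0,0,0],[0,0,0],[0,0,0],[0,0,0],[0,0,0],[0,0,0],[0,0,0]], xyz=[[0,0,-0.3],[0,0,-0.3],[-0.6,0,0],[-0.6,0,0],[-0.6,0,0],[-0.6,0,0],[0,0,0.2],[0,0,0.2],[0,0,0.08],[0,0,0]], claw=[0,0,0,0,0,0,0,0,0,0])

```text
time_s: 6.85
position: [0.647, -0.1181, 0.0445]
tool_rot: [[-0.991, 0.137, -0.002], [0.137, 0.991, 0.001], [0.002, 0.0, -1.0]]
ft_force: [-0.6, -0.3, -0.2]
grip_width: 0.0002
gripper_force: 0.0
```

Emit:
arm_command(turn=[[0,0,0],[0,0,0],[0,0,0],[0,0,0]], xyz=[[0,0,0.04],[0,0,0.04],[0,0,0.02],[0,0,0]], claw=[0,0,0,0])

```text
time_s: 7.25
position: [0.6481, -0.1186, 0.0409]
tool_rot: [[-0.991, 0.137, 0.001], [0.137, 0.991, -0.0], [-0.001, -0.0, -1.0]]
ft_force: [-2.2, -0.2, 4.9]
grip_width: 0.0
gripper_force: 2.4
```

Emit:
arm_command(turn=[[0,0,0],[0,0,0]], xyz=[[0,0,0.02],[0,0,0]], claw=[0,0])

```text
time_s: 7.45
position: [0.6482, -0.1186, 0.0399]
tool_rot: [[-0.991, 0.137, 0.001], [0.137, 0.991, -0.0], [-0.001, -0.0, -1.0]]
ft_force: [-0.5, -0.9, 6.3]
grip_width: 0.0003
gripper_force: 2.9
```

Run:
```python
from h import *
f=np.load("fit.npz")
for k in range(4): print(k+1,*need([*f["C"][k],.042],f["yaw"]))
```

```text
1 [-0.    0.01 -0.  ] [ 2.409  3.192 -0.045]
2 [-0.    0.01 -0.  ] [ 2.408 -0.008 -0.043]
3 [-0.    0.01 -0.  ] [ 0.009  3.193 -0.043]
4 [-0.    0.01 -0.  ] [ 0.008 -0.007 -0.042]
```

Corner 4 seems to give. Two more millimetres should confirm it.

Emit:
arm_command(turn=[[0,0,0],[0,0,0],[0,0,0]], xyz=[[0,0,0.03],[0,0,0.03],[0,0,0]], claw=[0,0,0])

```text
time_s: 7.75
position: [0.6484, -0.1187, 0.0372]
tool_rot: [[-0.991, 0.137, 0.001], [0.137, 0.991, -0.001], [-0.001, -0.001, -1.0]]
ft_force: [-1.2, -0.3, 8.1]
grip_width: 0.0002
gripper_force: 4.0
```

Corner 4 gives, having sunk 5 mm at 8 N. I'll lift off and go above tab 4.

Emit:
arm_command(turn=[[0,0,0],[0,0,0],[0,0,0],[0,0,0],[0,0,0],[0,0,0],[0,0,0],[0,0,0]], xyz=[[0,0,-0.3],[0,0,-0.4],[0.32,0,0],[0.32,0,0],[0.33,0,0],[0.33,0,0],[0,0,0.2],[0,0,0]], claw=[0,0,0,0,0,0,0,0])

```text
time_s: 8.55
position: [0.5835, -0.1095, 0.0601]
tool_rot: [[-0.991, 0.137, -0.002], [0.137, 0.991, 0.001], [0.002, 0.0, -1.0]]
ft_force: [-1.3, 1.4, -0.6]
grip_width: -0.0002
gripper_force: 0.0
```

Run:
```python
from h import *
f=np.load("fit.npz")
print(*need([*f["T"][3],.022],f["yaw"]))
p,d=imaging.get_image("wrist"); cv2.imwrite("pics/w2.png",p)
```

```text
[ 0.01 -0.02 -0.01] [-0.    -0.012  0.761]
```

View pics/w2.png

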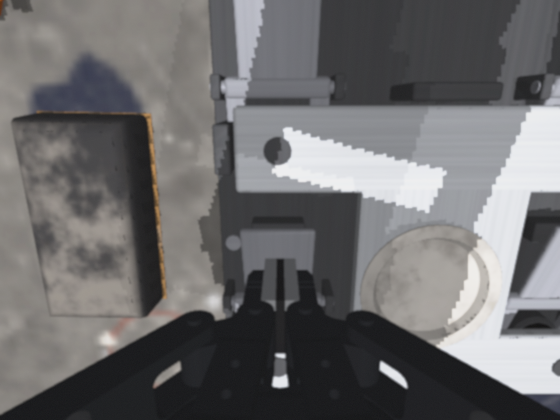

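The fingertips are over tab 4 at (280,265), clear of both bars, the lid and the block. Now I'll press down.

Emit:
arm_command(turn=[[0,0,0],[0,0,0],[0,0,0],[0,0,0],[0,0,0],[0,0,0],[0,0,0],[0,0,0],[0,0,0],[0,0,0],[0,0,0]], xyz=[[0,0,0.15],[0,0,0.15],[0,0,0.06],[0,0,0.06],[0,0,0.06],[0,0,0.06],[0,0,0.06],[0,0,0.06],[0,0,0.05],[0,0,0.05],[0,0,0]], claw=[0,0,0,0,0,0,0,0,0,0,0])

```text
time_s: 9.7
position: [0.5834, -0.1095, 0.0236]
tool_rot: [[-0.991, 0.137, -0.001], [0.137, 0.991, -0.0], [0.001, -0.0, -1.0]]
ft_force: [-1.2, 1.0, 2.7]
grip_width: 0.0
gripper_force: 1.1
```

Emit:
arm_command(turn=[[0,0,0],[0,0,0],[0,0,0]], xyz=[[0,0,0.02],[0,0,0.02],[0,0,0]], claw=[0,0,0])

```text
time_s: 10.0
position: [0.5833, -0.1095, 0.0219]
tool_rot: [[-0.991, 0.137, -0.001], [0.137, 0.991, -0.0], [0.001, -0.0, -1.0]]
ft_force: [-5.2, 0.5, 7.0]
grip_width: 0.0
gripper_force: 3.9
```

Emit:
arm_command(turn=[[0,0,0],[0,0,0],[0,0,0]], xyz=[[0,0,0.02],[0,0,0.02],[0,0,0]], claw=[0,0,0])

```text
time_s: 10.3
position: [0.5834, -0.1096, 0.0216]
tool_rot: [[-0.991, 0.136, 0.0], [0.136, 0.991, -0.001], [-0.0, -0.001, -1.0]]
ft_force: [-10.0, 3.0, 22.8]
grip_width: -0.0
gripper_force: 11.1
```

It's on its rest: 23 N with no further sink. I'll lift clear and check.

Emit:
arm_command(turn=[[0,0,0],[0,0,0],[0,0,0],[0,0,0],[0,0,0],[0,0,0],[0,0,0],[0,0,0],[0,0,0]], xyz=[[0,0,-0.2],[0,0,-0.3],[0,0,-0.6],[0,0,-0.8],[0,0,-0.8],[0,0,-0.8],[0,0,-0.5],[0,0,0],[0,0,0]], claw=[0,0,0,0,0,0,0,0,0])

```text
time_s: 11.2
position: [0.5836, -0.1095, 0.2191]
tool_rot: [[-0.991, 0.137, 0.0], [0.137, 0.991, -0.0], [-0.0, -0.0, -1.0]]
ft_force: [-0.9, 0.1, -0.6]
grip_width: -0.0001
gripper_force: 0.0
```

Run:
```python
from h import *
p,d=imaging.get_image("scene"); a=cv2.imread("pics/scene0.png")
f=lambda i: cv2.resize(i[165:285,225:370],None,fx=2.7,fy=2.7,interpolation=cv2.INTER_CUBIC)
t,_=imaging.get_image("top"); b=cv2.imread("pics/top0.png")
g=lambda i: cv2.resize(i[130:262,235:365],(391,270),interpolation=cv2.INTER_CUBIC)
cv2.imwrite("pics/cmp.png",np.vstack([np.hstack([f(a),f(p)]),np.hstack([g(b),g(t)])])[:600,:800])
print(env.observe()["ft_force"])
```

```text
Traceback (most recent call last):
ValueError: all the input array dimensions except for the concatenation axis must match exactly, but along dimension 1, the array at index 0 has size 784 and the array at index 1 has size 782
```

Run:
```python
from h import *
p,d=imaging.get_image("scene"); a=cv2.imread("pics/scene0.png")
f=lambda i: cv2.resize(i[165:285,225:370],(400,330),interpolation=cv2.INTER_CUBIC)
w,_=imaging.get_image("wrist")
cv2.imwrite("pics/cmp.png",np.vstack([np.hstack([f(a),f(p)]),np.hstack([cv2.resize(w,(360,270)),cv2.resize(p,(440,270))])]))
```

```text
(no output)
```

View pics/cmp.png

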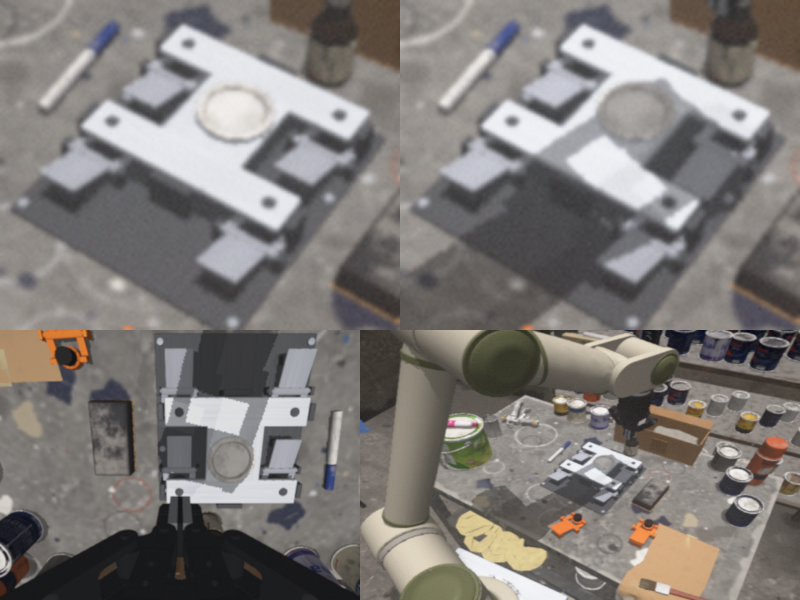

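Compared with the first picture, tab 4 (upper right panel, about (700,165)) now lies flat. The other three tabs still stand, and the plate, lid, bottle, pen and block haven't moved.

```bash
python3 -c "
from rig import env
print(env.close_job())"
```

```text
the job is handed in; nothing more can be done
None
```

The far right corner (corner 4) was the one that gave, so I pressed its shim tab flat and left the other three standing; corners 1 and 2 were firm, I didn't press corner 3, and the job is handed in.

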